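# Reset the pop-up filter indicators in flow order

## Robot

A 7-joint arm with a two-finger parallel gripper is mounted at the origin on a cart in front of the work surface, level with it; the furniture and walls round the work are solid. World frame = base frame: x ahead of the robot, y to its left, z up, the work surface at z = 0. Lengths are in m, angles in rad, forces in N, time in s.
With the tool pointing down it reaches from about 0.425 to 0.875 m from the base axis. Payload 9.9 kg.
Tool frame: the origin (TCP) lies on the centre line of the jaws, within the pads' length; the fingertips stand 11 mm ahead of it and the grasp point (between the pads) lies 8 mm behind it; x points along the fingers, y is the direction in which the jaws open and shut, and the axes are right-handed (so a half turn about x gives the same grasp; the last joint's range is limited). The gripper opens to 85 mm and grips with 20 to 120 N. Pads are 22 mm wide; open, the fingers measure 114 mm over their backs; the gripper's body (76 mm by 85 mm) begins 54 mm behind the grasp point. The pads swing forward as they close: fully open they stand 13 mm farther back than shut.
Start: joints at [1.151, 0.576, 0.025, 1.437, -0.015, 1.129, -0.057], TCP at [0.222, -0.637, 0.242] pointing down, gripper open.
Joint ranges: [-2.76, 2.76], [-0.34, 2.15], [-1.52, 1.57], [0.19, 2.46], [-1.09, 4.23], [0.17, 1.99], [-2.82, 2.82]. Speed limits (rad/s): [2.22, 2.22, 3.01, 3.01, 3.14, 3.14, 3.14].

## Interface

Orientations are given as a unit quaternion [x, y, z, w].
In Python, from plant import r gives the robot as it stands.
- The arm moves only by the shell command python3 -m handwheel 'ROWS'. ROWS is text: rows parted by semicolons, each of 5 numbers parted by spaces: the opening, from 0 (shut) to 1 (fully open), then the shift along the tool's x, y, z in units of 0.06 m (1.0 is 0.06 m), then the turn about the tool's x in units of 0.08 rad (1.0 is 0.08 rad). A call has 1 to 5 rows; each row shifts and turns the pose as measured when the row begins, along the tool's axes as they then stand; what a row does not reach is not made up. A row lasts 1/8 s, in which the tool goes at most 62.5 mm and 10.7 degrees, less where a joint would pass 70% of its speed; a pose out of reach is approached as far as the arm can. A call with a number of a shift or a turn outside -1 to 1 is refused whole. A call with a gripper value outside its range is refused whole. The fingers move at their own pace and stop on an object; the grip force is fixed at half the most. Time passes only in rows, so rows that do not move let the fingers close. It gives the time, the measured TCP pose, the force and the opening at its end, in the units of the state.
- r.read_state(): the state, without advancing time (a new reading comes with each control period).
- r.capture(name): name is "scene" or "top" or "wrist"; returns (picture, depth): 384x512x3 uint8, red, green, blue; 384x512 float32, m along the optical axis (not along the pixel's ray), 0 where there is no reading.
- r.calibration(name): a dict with "K" (3x3 intrinsics, pixels), "T" (4x4, takes a point from camera to world coordinates). Camera axes: x right, y up, looking along -z (the intrinsics and any distortion apply to the point x, -y, -z); pixel columns grow to the right and rows downward; lengths in m; the calibration is good to about 2 mm. A picture is of the moment at which its call begins: read the wrist's pose just before it. calibration takes no time and is no camera call; for the wrist camera it gives the pose at the moment of the call.
- r.hand_in(): hands the job in, once; it reports no verdict.
Trained networks look in the newest picture that a camera, given by its name, has taken for a name from the list of things; names that differ only in an ending like _2 or _b are one class to them, and where a whole thing is asked for, a point or a joint stands for the part that bears it (a point fixed in the world has none). Each returns a list of dicts, best first, with "conf" (0 to 1); they miss things now and then, are a little off and sometimes report something else, mostly with a low value. They report only what shows in the picture. A call takes as long as a camera call. They do not tell look-alikes from the thing itself.
- r.find_in(camera, name): "position" ([column, row] in pixels, amid what is visible of it).
- r.mark_of(camera, name): "position" ([column, row] in pixels: a listed point, or the origin of a listed thing).
The state is a dict: "t": time; "qpos": joint angles; "dq": joint speeds; "joint_torque": joint torques, N m; "ee_pos": TCP position; "orientation": TCP orientation; "force": force on the tool from outside, world axes, zero at the start; "ft_torque": the same for the moment, N m; "finger_gap": finger opening in m.
Only numpy, scipy, OpenCV 4.12 (cv2) and the standard library are available. Lean on these libraries where they do the work, as an engineer would, in place of code of your own. Each camera call takes 0.05 s, during which the arm holds its last target.

## Task

The pop-up indicators on three metal filter housings have tripped: gently press each round cap down home onto its collar, first on the square housing, then on the round one, last on the oblong one. Press lightly, and only press: do not pick up, shove or tip the housings, and leave the parts and tools lying around them where they are.

Things in the scene. Friction and masses are not known exactly. Their poses are not given: they have to be found in the camera images.
- square_unit: The square filter housing: a low square block, 66 x 66 mm in plan and 40 mm high, bare metal, 0.9 kg or so, standing loose on the bench; a short hose stub sticks out to about 50 mm from the centre on its own +x and -x sides. Origin at the centre of its underside, z up. In the middle of its top stands the pop-up pin, with a 4 mm high collar round its foot.
- square_cap_top (a point): Centre of the top face of the square housing's indicator cap: a flat round dark metal cap, 30 mm in diameter and 8 mm thick, on a 10 mm pin over the centre of the housing. Popped up it stands at most 68 mm above the bench; pressed home its underside meets the collar and this point is 52 mm above the bench.
- square_cap (a joint): How far that cap is pressed in, in m: 0 fully popped up, 0.016 fully home on its collar; it starts between 0 and 0.004. It moves straight down against about 2.5 N of steady friction, has no spring and stays where it is left. 
- round_unit: The round filter housing: an upright round pot, 66 mm in diameter and 60 mm high, with a dark band round it, bare metal, 0.9 kg or so, standing loose on the bench; a short hose stub sticks out to about 50 mm from the centre on its own +x and -x sides. Origin at the centre of its underside, z up. In the middle of its top stands the pop-up pin, with a 4 mm high collar round its foot.
- round_cap_top (a point): Centre of the top face of the round housing's indicator cap: a flat round dark metal cap, 30 mm in diameter and 8 mm thick, on a 10 mm pin over the centre of the housing. Popped up it stands at most 88 mm above the bench; pressed home its underside meets the collar and this point is 72 mm above the bench.
- round_cap (a joint): How far that cap is pressed in, in m: 0 fully popped up, 0.016 fully home on its collar; it starts between 0 and 0.004. It moves straight down against about 2.5 N of steady friction, has no spring and stays where it is left. 
- oblong_unit: The oblong filter housing: a long rectangular block, 46 x 116 mm in plan (long along its own y) and 50 mm high, bare metal, 0.9 kg or so, standing loose on the bench; a short hose stub sticks out to about 50 mm from the centre on its own +x and -x sides. Origin at the centre of its underside, z up. In the middle of its top stands the pop-up pin, with a 4 mm high collar round its foot.
- oblong_cap_top (a point): Centre of the top face of the oblong housing's indicator cap: a flat round dark metal cap, 30 mm in diameter and 8 mm thick, on a 10 mm pin over the centre of the housing. Popped up it stands at most 78 mm above the bench; pressed home its underside meets the collar and this point is 62 mm above the bench.
- oblong_cap (a joint): How far that cap is pressed in, in m: 0 fully popped up, 0.016 fully home on its collar; it starts between 0 and 0.004. It moves straight down against about 2.5 N of steady friction, has no spring and stays where it is left. 
- gear_2: Bystander, loose: small dark spur gear, 48 mm across, 20 mm high. Origin at the centre of its underside.
- bearing_1: Bystander, loose: ball bearing lying flat, 52 mm across, 15 mm high. Origin at the centre of its underside.
- piston_3: Bystander, loose: small piston standing on its crown, 61 mm across, 53 mm high. Origin at the centre of its underside.
- piston_2: Bystander, loose: dark piston standing on its crown, 66 mm across, 58 mm high. Origin at the centre of its underside.
- marker_1: Bystander, loose: marker pen lying flat, 14 x 128 x 16 mm. Origin at the centre of its underside.
There are look-alikes about, which are no part of the job. What is shaped like the round_unit but turquoise is not meant.

How it is judged:
On the way, in this order (a step that is already met when the one before it is completed fails the run):
1. the square housing's cap has been pressed home (value of joint square_cap above 0.012 m), for 0.1 s.
2. the round housing's cap has been pressed home (value of joint round_cap above 0.012 m), for 0.1 s.
3. the oblong housing's cap has been pressed home (value of joint oblong_cap above 0.012 m), for 0.1 s.
At the end, for the whole second after the job is handed in: All three caps are pressed in at least 12 of their 16 mm, in the order square, round, oblong; each housing stands upright (within 0.08 rad) and at rest within 20 mm of where it stood, was never pressed with over 35 N, and no bystander moved over 20 mm (value of joint each of square_cap, round_cap, oblong_cap above 0.012 m and distance of each of square_unit, round_unit, oblong_unit from where it was at the start of the episode below 0.02 m and angle between each of square_unit, round_unit, oblong_unit's own z axis and vertical below 0.08 rad and linear speed of each of square_unit, round_unit, oblong_unit below 0.02 m/s); the robot touches nothing.
It fails at once if a cap pushed before the one due ahead of it was home ((value of joint round_cap above 0.007 m and value of joint square_cap below 0.012 m) or (value of joint oblong_cap above 0.007 m and value of joint round_cap below 0.012 m)).
It fails at once if a housing or its cap pressed hard (over 35 N) (contact force between any of the fingers, the arm and square_unit above 35 N or contact force between any of the fingers, the arm and round_unit above 35 N or contact force between any of the fingers, the arm and oblong_unit above 35 N).
It fails at once if a housing shoved or lifted over 20 mm, or tipped over 0.15 rad (distance of any of square_unit, round_unit, oblong_unit from where it was at the start of the episode above 0.02 m or angle between any of square_unit, round_unit, oblong_unit's own z axis and vertical above 0.15 rad).
It fails at once if a bystander moved over 20 mm (distance of any of gear_2, bearing_1, piston_3, piston_2, marker_1 from where it was at the start of the episode above 0.02 m).
It also fails if it takes over 53 s, if anything falls off the work surface, if the arm or the gripper's body presses on something with over 40 N, if the wrist force passes 120 N, or if a joint passes its speed limit or range.

## Working session

There is one attempt and no reset: what is moved stays moved. The work goes in short steps, Python scripts to look and compute and a shell command to move; the robot and the scene stay as the last step left them, time stands still between calls to the robot, and variables do not carry over. Pictures are saved under pics/ and viewed, and the job is handed in when it is done.

```bash
ls; mkdir -p pics; python3 - <<'E'
from plant import r
import cv2
s=r.read_state(); print({k:(v if not hasattr(v,'tolist') else v.tolist()) for k,v in s.items()})
for n in ("scene","top"):
    p,d=r.capture(n); cv2.imwrite(f"pics/{n}0.png",p[:,:,::-1])
    for o in ("square_cap_top","round_cap_top","oblong_cap_top"):
        print(n,o,r.mark_of(n,o)[:3])
E
```

```text
pics
{'t': 0.0, 'qpos': [1.1512049927921801, 0.5765122321910221, 0.024870631400235325, 1.4379142735480142, -0.01499221548198773, 1.1289920705806202, -0.056502117632122054], 'dq': [0.0008987728736824938, -1.593446187523326e-05, -0.001484647778682769, -0.0005618433134167665, 0.0003420439663440834, 0.0003827948672643479, 0.0010122667246136358], 'joint_torque': [-0.0009121763287112117, -76.57564401626587, 2.2500982135534286, -28.59694004058838, 0.015249713324010372, 0.012670654978137463, 1.56950164864611e-05], 'ee_pos': [0.2222696395598545, -0.6368942552239787, 0.2414543944290679], 'orientation': [-0.6970289368154959, -0.11873217078396103, 0.6972968023122063, -0.11760315619897214], 'force': [0.2480899063796822, 0.14170723459438206, -0.7494161521624922], 'ft_torque': [-0.05242934569544159, 0.017034089511134425, -0.03440904162545816], 'finger_gap': 0.0852539758764968}
scene square_cap_top [{'position': [293.9, 164.0], 'conf': 0.45}]
scene round_cap_top [{'position': [266.1, 227.1], 'conf': 0.67}, {'position': [269.6, 136.1], 'conf': 0.46}]
scene oblong_cap_top [{'position': [196.5, 320.1], 'conf': 0.77}, {'position': [214.4, 271.1], 'conf': 0.2}]
top square_cap_top [{'position': [302.1, 212.2], 'conf': 0.43}]
top round_cap_top [{'position': [331.6, 177.3], 'conf': 0.43}, {'position': [223.4, 221.6], 'conf': 0.41}]
top oblong_cap_top [{'position': [146.5, 216.4], 'conf': 0.54}]
```

View pics/scene0.png

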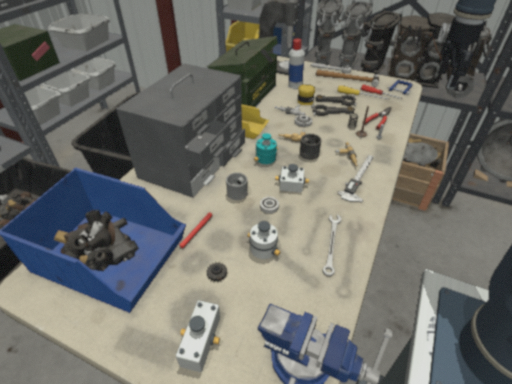

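View pics/top0.png

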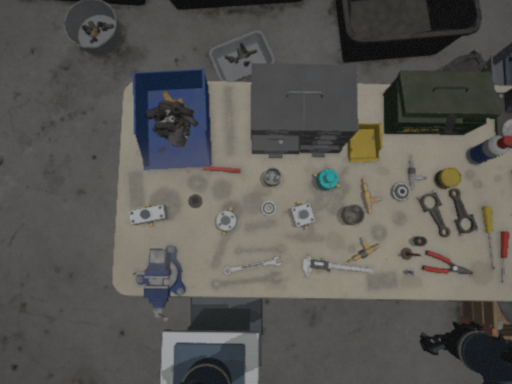

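The scene view shows the square housing's cap near (294,168), the round one's near (265,229) and the oblong one's near (197,322). The turquoise look-alike is at (265,148). In the top view they are near (302,213), (225,220) and (147,214), with the look-alike at (328,180). Next I'll measure the positions.

```bash
cat > h.py <<'E'
import numpy as np
def ray(c,uv):
    K=np.array(c["K"]);T=np.array(c["T"])
    u,v=uv; d=np.array([(u-K[0,2])/K[0,0],-(v-K[1,2])/K[1,1],-1.])
    return T[:3,3],T[:3,:3]@d
def atz(c,uv,z):
    o,d=ray(c,uv); return o+d*(z-o[2])/d[2]
def cloud(c,dep):
    K=np.array(c["K"]);T=np.array(c["T"])
    v,u=np.mgrid[:dep.shape[0],:dep.shape[1]]
    P=np.stack([(u-K[0,2])/K[0,0]*dep,-(v-K[1,2])/K[1,1]*dep,-dep],-1)
    return P@T[:3,:3].T+T[:3,3]
E
python3 - <<'E'
from plant import r
from h import *
import cv2
H=dict(square=.066,round=.086,oblong=.076)
g={"scene":dict(square=(294,166.5),round=(264.5,227.5),oblong=(197,321)),"top":dict(square=(302.1,212.2),round=(225.5,220.5),oblong=(147,214))}
for n in g:
    c=r.calibration(n); print(n,c["K"],[k for k in c]); p,d=r.capture(n); P=cloud(c,d)
    for o,uv in g[n].items():
        a=atz(c,uv,H[o]); print(n,o,a.round(4))
        m=(abs(P[...,2]-(H[o]-.0))<.012)&(np.hypot(P[...,0]-a[0],P[...,1]-a[1])<.03)&(d>0)
        v,u=np.nonzero(m); 
        print('  depth cap',m.sum(),P[m].mean(0).round(4),P[m][:,2].max().round(4),(u.mean().round(1),v.mean().round(1)), P[m].min(0).round(3),P[m].max(0).round(3))
    if n=="scene":
        for (x,y) in [(292,170),(264,232),(198,325)]:
            cr=p[y-40:y+40,x-40:x+40]; cv2.imwrite(f"pics/cr{x}.png",cv2.resize(cr[:,:,::-1],None,fx=5,fy=5,interpolation=cv2.INTER_NEAREST))
    else:
        cr=p[160:260,120:340]; cv2.imwrite("pics/crtop.png",cv2.resize(cr[:,:,::-1],None,fx=3.5,fy=3.5,interpolation=cv2.INTER_NEAREST))
E
```

```text
scene [[352.19155835   0.         253.84635693]
 [  0.         352.19155835 193.91406985]
 [  0.           0.           1.        ]] ['K', 'T']
scene square [ 0.5374 -0.3024  0.066 ]
  depth cap 74 [ 0.5407 -0.2983  0.0659] 0.0695 (np.float64(292.4), np.float64(167.1)) [ 0.526 -0.315  0.057] [ 0.556 -0.287  0.07 ]
scene round [ 0.5111 -0.0411  0.086 ]
  depth cap 121 [ 0.5163 -0.0453  0.086 ] 0.0896 (np.float64(263.2), np.float64(225.5)) [ 0.502 -0.061  0.077] [ 0.531 -0.033  0.09 ]
scene oblong [0.5321 0.2131 0.076 ]
  depth cap 213 [0.532  0.2159 0.0743] 0.0793 (np.float64(196.3), np.float64(322.8)) [0.519 0.201 0.066] [0.547 0.23  0.079]
top [[371.62024944   0.         258.0967329 ]
 [  0.         371.62024944 191.82720218]
 [  0.           0.           1.        ]] ['K', 'T']
top square [ 0.5457 -0.2947  0.066 ]
  depth cap 65 [ 0.5418 -0.3011  0.0672] 0.0732 (np.float64(304.1), np.float64(213.4)) [ 0.527 -0.314  0.061] [ 0.556 -0.288  0.073]
top round [ 0.5146 -0.0483  0.086 ]
  depth cap 69 [ 0.5179 -0.0484  0.0862] 0.0916 (np.float64(225.6), np.float64(219.5)) [ 0.503 -0.062  0.08 ] [ 0.532 -0.034  0.092]
top oblong [0.5325 0.2055 0.076 ]
  depth cap 70 [0.5349 0.2134 0.0744] 0.0801 (np.float64(144.7), np.float64(213.3)) [0.523 0.198 0.068] [0.549 0.229 0.08 ]
```

View pics/crtop.png

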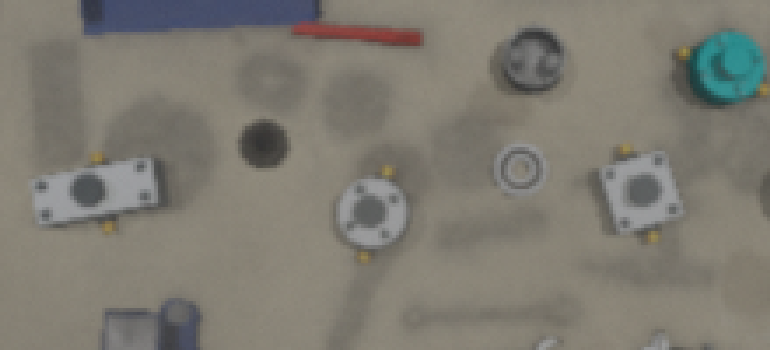

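The top crop shows all three caps clearly. Both cameras agree on their positions to about 3 mm, and the heights match what was given. Now the moves in tool axes.

```bash
cat > go.py <<'E'
import sys
from plant import r
import numpy as np
from scipy.spatial.transform import Rotation as R
T=dict(square=[.541,-.2995],round=[.517,-.047],oblong=[.5335,.2145])
def show(name,z):
    s=r.read_state(); A=R.from_quat(s["orientation"]).as_matrix(); p=np.array(s["ee_pos"])
    d=np.array(T[name]+[z])-p
    print("t",round(s["t"],2),"p",p.round(4),"f",np.round(s["force"],1),"gap",round(s["finger_gap"],4)); print(A.round(3)); print("units",(A.T@d/.06).round(3))
if __name__=="__main__": show(sys.argv[1],float(sys.argv[2]))
E
python3 go.py square .2
```

```text
t 0.5 p [ 0.2224 -0.6373  0.2423] f [-0.2  1.2 -0. ] gap 0.0854
[[-0.     0.33  -0.944]
 [ 0.    -0.944 -0.33 ]
 [-1.    -0.    -0.   ]]
units [ 0.705 -3.566 -6.868]
```

```bash
python3 -m handwheel '0 0 -0.36 -0.69 0; 0 0 -0.36 -0.69 0; 0 0 -0.36 -0.69 0; 0 0 -0.36 -0.69 0; 0 0 -0.36 -0.69 0'; python3 go.py square .2
```

```text
t: 1.12
ee_pos: [0.383, -0.4663, 0.2418]
orientation: [-0.697, -0.115, 0.698, -0.116]
force: [0.5, -0.2, 0.3]
finger_gap: 0.0004
t 1.12 p [ 0.383  -0.4663  0.2418] f [ 0.5 -0.2  0.3] gap 0.0004
[[-0.001  0.322 -0.947]
 [-0.002 -0.947 -0.322]
 [-1.     0.002  0.002]]
units [ 0.686 -1.787 -3.388]
```

```bash
python3 -m handwheel '0 0.1 -0.36 -0.68 0; 0 0.1 -0.36 -0.68 0; 0 0.1 -0.36 -0.68 0; 0 0.1 -0.36 -0.68 0; 0 0.1 -0.3 -0.6 0'; python3 go.py square .12
```

```text
t: 1.75
ee_pos: [0.5437, -0.2975, 0.212]
orientation: [0.698, 0.114, -0.697, 0.117]
force: [-0.2, -0.2, 0.2]
finger_gap: -0.0002
t 1.75 p [ 0.5437 -0.2975  0.212 ] f [-0.2 -0.2  0.2] gap -0.0002
[[ 0.002  0.322 -0.947]
 [-0.004 -0.947 -0.322]
 [-1.     0.005 -0.   ]]
units [1.533 0.01  0.054]
```

Next I'll lower to TCP z of about 0.12 and check with the wrist camera.

```bash
python3 -m handwheel '0 0.75 0 0.05 0; 0 0.75 0 0 0; 0 0 0 0 0'; python3 go.py square .08; python3 - <<'E'
from plant import r
from h import *
import cv2
for n in("wrist","scene"):
    c=r.calibration(n);p,d=r.capture(n)
    if n=="wrist": cv2.imwrite("pics/w1.png",p[:,:,::-1])
    else: cv2.imwrite("pics/s1.png",cv2.resize(p[110:230,210:370,::-1],None,fx=5,fy=5))
    print(n,r.mark_of(n,"square_cap_top")[:2])
    P=cloud(c,d); m=(d>0)&(abs(P[...,2]-.066)<.006)&(np.hypot(P[...,0]-.541,P[...,1]+.2995)<.025)
    print(m.sum(),P[m].mean(0),P[m].min(0),P[m].max(0)) if m.any() else 0
E
```

```text
t: 2.12
ee_pos: [0.5454, -0.2941, 0.1205]
orientation: [0.699, 0.117, -0.695, 0.12]
force: [-0.2, -0.2, -0.3]
finger_gap: 0.0001
t 2.12 p [ 0.5454 -0.2941  0.1205] f [-0.2 -0.2 -0.3] gap 0.0001
[[ 0.005  0.329 -0.944]
 [-0.003 -0.944 -0.329]
 [-1.     0.005 -0.004]]
units [0.675 0.057 0.102]
wrist [{'position': [264.0, 227.2], 'conf': 0.85}]
1055 [ 0.54550655 -0.29944314  0.06620141] [ 0.53113809 -0.31519183  0.0600934 ] [ 0.5551611  -0.28551821  0.06817459]
scene [{'position': [291.8, 163.4], 'conf': 0.39}, {'position': [216.3, 273.1], 'conf': 0.3}]
72 [ 0.54067081 -0.29820263  0.06634332] [ 0.52696016 -0.31553264  0.06097124] [ 0.55637179 -0.28485549  0.06913042]
```

View pics/w1.png

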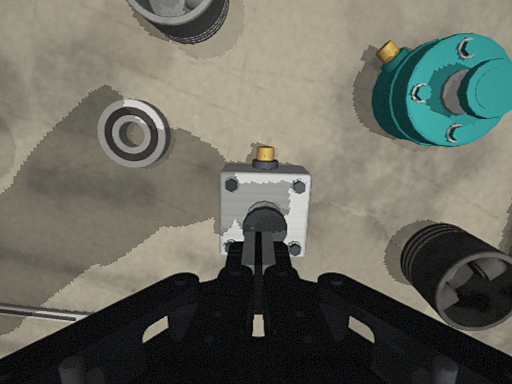

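View pics/s1.png

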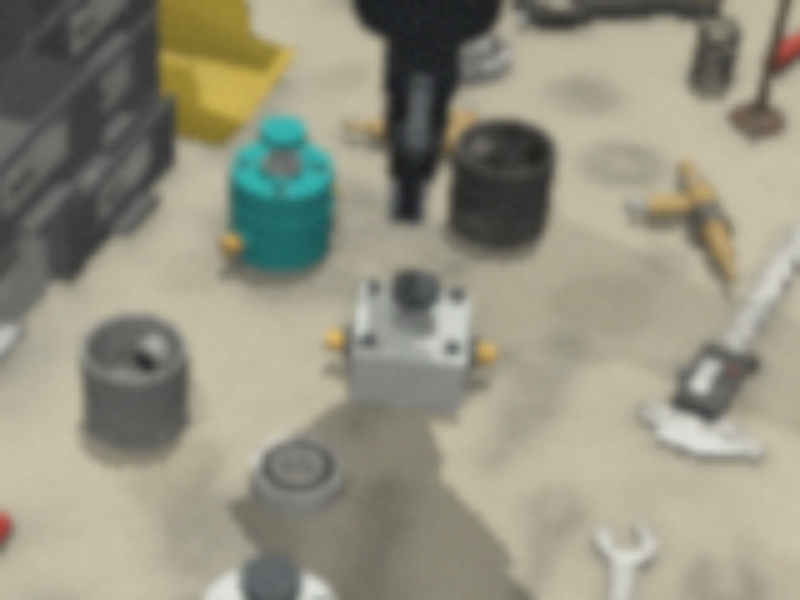

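The wrist view shows the cap near (264,222), directly under the closed fingertips and partly hidden by them. The scene view shows a free path between piston and look-alike. I'll correct sideways and come down to just above contact, expected at TCP z of about 0.078.

```bash
python3 -m handwheel '0 0.25 0.06 0.1 0; 0 0.25 0 0 0; 0 0 0 0 0'; python3 go.py square .065
```

```text
t: 2.7
ee_pos: [0.5441, -0.3036, 0.0959]
orientation: [0.703, 0.113, -0.692, 0.121]
force: [0.5, 0.2, 0.7]
finger_gap: 0.0004
t 2.7 p [ 0.5441 -0.3036  0.0959] f [0.5 0.2 0.7] gap 0.0004
[[ 0.017  0.327 -0.945]
 [-0.009 -0.945 -0.327]
 [-1.     0.014 -0.013]]
units [ 0.513 -0.089  0.033]
```

```bash
python3 -m handwheel '0 0.2 -0.07 0.03 0; 0 0 0 0 0'; python3 go.py square .065
```

```text
t: 2.95
ee_pos: [0.5409, -0.3, 0.0828]
orientation: [0.702, 0.113, -0.692, 0.121]
force: [0.0, 0.0, 0.1]
finger_gap: -0.0002
t 2.95 p [ 0.5409 -0.3     0.0828] f [0.  0.  0.1] gap -0.0002
[[ 0.016  0.327 -0.945]
 [-0.009 -0.945 -0.327]
 [-1.     0.014 -0.012]]
units [ 0.296 -0.011 -0.001]
```

Laterally centred. Now small presses, watching the force.

```bash
for i in 1; do python3 -m handwheel '0 0.06 0 0 0; 0 0.06 0 0 0'; done; python3 -m handwheel '0 0.06 0 0 0'
```

```text
t: 3.2
ee_pos: [0.5412, -0.3, 0.0756]
orientation: [0.703, 0.113, -0.692, 0.121]
force: [-1.2, 1.4, 2.4]
finger_gap: 0.0002
t: 3.32
ee_pos: [0.5413, -0.2999, 0.072]
orientation: [0.703, 0.113, -0.692, 0.121]
force: [-0.4, 2.1, 2.6]
finger_gap: -0.0002
```

```bash
python3 -m handwheel '0 0.05 0 0 0'; python3 go.py square .065
```

```text
t: 3.45
ee_pos: [0.5412, -0.2999, 0.0688]
orientation: [0.702, 0.113, -0.692, 0.121]
force: [-1.9, 0.6, 2.7]
finger_gap: -0.0003
t 3.45 p [ 0.5412 -0.2999  0.0688] f [-1.9  0.6  2.7] gap -0.0003
[[ 0.016  0.327 -0.945]
 [-0.009 -0.945 -0.327]
 [-1.     0.014 -0.012]]
units [ 0.064 -0.009  0.002]
```

```bash
python3 -m handwheel '0 0.04 0 0 0'; python3 -m handwheel '0 0.02 0 0 0'
```

```text
t: 3.58
ee_pos: [0.5413, -0.2999, 0.0663]
orientation: [0.702, 0.113, -0.692, 0.121]
force: [-1.5, 0.3, 2.5]
finger_gap: 0.0001
t: 3.7
ee_pos: [0.5412, -0.2999, 0.065]
orientation: [0.702, 0.113, -0.692, 0.121]
force: [-1.3, 0.1, 1.2]
finger_gap: 0.0001
```

```bash
python3 -m handwheel '0 0.015 0 0 0'
```

```text
t: 3.82
ee_pos: [0.5412, -0.2999, 0.064]
orientation: [0.702, 0.113, -0.692, 0.121]
force: [-1.5, 0.1, 2.0]
finger_gap: -0.0001
```

```bash
python3 -m handwheel '0 0.012 0 0 0'; python3 -m handwheel '0 0 0 0 0'; python3 - <<'E'
from plant import r
from h import *
import cv2
for n in("wrist","scene"):
    c=r.calibration(n);p,d=r.capture(n)
    if n=="wrist": cv2.imwrite("pics/w2.png",p[:,:,::-1])
    else: cv2.imwrite("pics/s2.png",cv2.resize(p[140:200,250:340,::-1],None,fx=8,fy=8))
E
```

```text
t: 3.95
ee_pos: [0.5412, -0.3, 0.0633]
orientation: [0.702, 0.113, -0.692, 0.121]
force: [-1.0, -0.2, 2.4]
finger_gap: -0.0001
t: 4.08
ee_pos: [0.5412, -0.3, 0.0632]
orientation: [0.702, 0.113, -0.692, 0.121]
force: [-1.2, 1.2, 2.0]
finger_gap: -0.0004
```

View pics/s2.png

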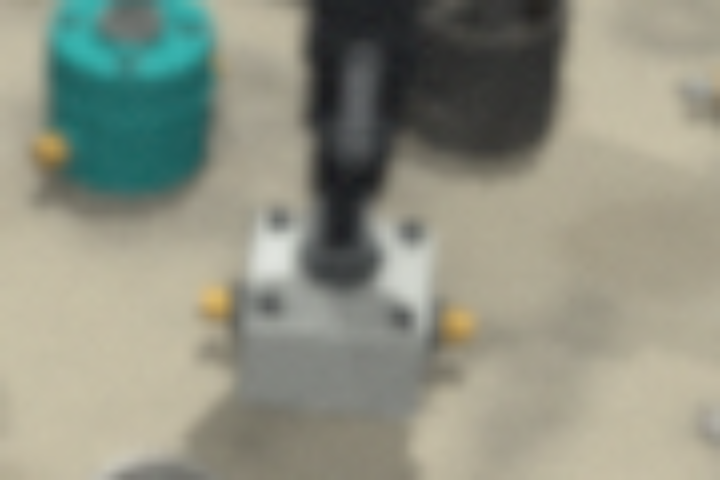

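View pics/w2.png

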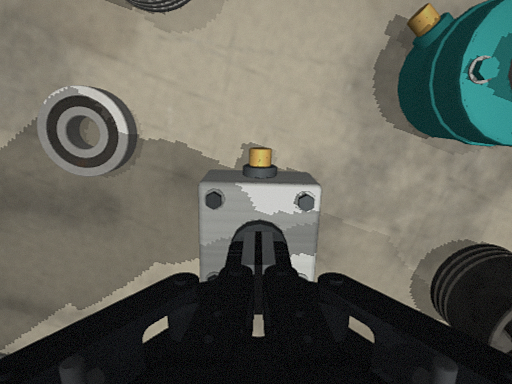

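The scene view shows the cap sitting on the housing top at about (340,260) in the crop, with the housing in place. One more tiny step should meet the stop.

```bash
python3 -m handwheel '0 0.012 0 0 0'; python3 -m handwheel '0 0.01 0 0 0'
```

```text
t: 4.3
ee_pos: [0.5413, -0.3, 0.0631]
orientation: [0.702, 0.113, -0.692, 0.121]
force: [-4.4, 2.7, 13.1]
finger_gap: 0.0001
t: 4.42
ee_pos: [0.5413, -0.3, 0.0631]
orientation: [0.703, 0.113, -0.692, 0.121]
force: [-3.0, 1.7, 8.9]
finger_gap: 0.0001
```

The stop is met: 13 N, with no further movement at TCP z 0.0631, which is the expected home height. I'll lift, then go to the round one.

```bash
python3 -m handwheel '0 -0.3 0 0 0; 0 -0.8 0 0 0; 0 -0.6 0 0 0; 0 0 0 0 0'; python3 - <<'E'
from plant import r
from h import *
n="scene"
c=r.calibration(n);p,d=r.capture(n);P=cloud(c,d)
for o,x,y,z in(("sq",.541,-.2995,.052),("sqtop",.541,-.2995,.04),("rd",.517,-.047,.086)):
    m=(d>0)&(abs(P[...,2]-z)<.006)&(np.hypot(P[...,0]-x,P[...,1]-y)<(.025))
    print(o,m.sum(),P[m].mean(0).round(4))
m=(d>0)&(P[...,2]>.058)&(P[...,2]<.08)&(np.hypot(P[...,0]-.541,P[...,1]+.2995)<.02); print("above .058:",m.sum())
E
python3 go.py round .15
```

```text
t: 4.92
ee_pos: [0.5408, -0.2997, 0.1711]
orientation: [0.704, 0.112, -0.691, 0.122]
force: [-1.0, 0.0, -0.3]
finger_gap: -0.0001
sq 66 [ 0.5414 -0.2984  0.052 ]
sqtop 92 [ 0.5378 -0.2922  0.0408]
rd 117 [ 0.5163 -0.0456  0.0862]
above .058: 0
t 4.97 p [ 0.5401 -0.2993  0.1696] f [ 0.3 -0.5 -0.1] gap 0.0003
[[ 0.018  0.327 -0.945]
 [-0.01  -0.945 -0.327]
 [-1.     0.015 -0.014]]
units [ 0.279 -4.105 -1.007]
```

The depth picture confirms the square cap's top at 52 mm. Now over to the round one.

```bash
python3 -m handwheel '0 0 -0.8 -0.2 0; 0 0 -0.8 -0.2 0; 0 0 -0.8 -0.2 0; 0 0 -0.8 -0.2 0; 0 0 -0.75 -0.2 0';python3 -m handwheel '0 0 0 0 0'; python3 go.py round .11
```

```text
t: 5.6
ee_pos: [0.5174, -0.0532, 0.1633]
orientation: [0.702, 0.11, -0.693, 0.119]
force: [-0.2, 0.1, 0.0]
finger_gap: 0.0002
t: 5.72
ee_pos: [0.5169, -0.0489, 0.1626]
orientation: [0.701, 0.113, -0.693, 0.121]
force: [0.6, -1.8, 0.5]
finger_gap: -0.0001
t 5.72 p [ 0.5169 -0.0489  0.1626] f [ 0.6 -1.8  0.5] gap -0.0001
[[ 0.013  0.326 -0.945]
 [-0.009 -0.945 -0.326]
 [-1.     0.013 -0.009]]
units [ 0.876 -0.04  -0.004]
```

```bash
python3 -m handwheel '0 0.45 -0.03 0 0; 0 0.4 0 0 0; 0 0 0 0 0'; python3 - <<'E'
from plant import r
from h import *
import cv2
n="wrist"
c=r.calibration(n);p,d=r.capture(n); cv2.imwrite("pics/w3.png",p[:,:,::-1]); P=cloud(c,d)
m=(d>0)&(abs(P[...,2]-.086)<.005)&(np.hypot(P[...,0]-.517,P[...,1]+.047)<.025)
print(m.sum(),P[m].mean(0).round(4),P[m].min(0).round(4),P[m].max(0).round(4))
E
python3 go.py round .098
```

```text
t: 6.1
ee_pos: [0.5165, -0.0492, 0.1094]
orientation: [0.701, 0.112, -0.694, 0.121]
force: [-0.4, -0.3, 0.0]
finger_gap: -0.0
1029 [ 0.523  -0.0441  0.0859] [ 0.5089 -0.0611  0.081 ] [ 0.5311 -0.0324  0.0883]
t 6.15 p [ 0.5171 -0.0492  0.1103] f [-0.7  0.1  0.6] gap 0.0004
[[ 0.013  0.325 -0.945]
 [-0.01  -0.945 -0.326]
 [-1.     0.014 -0.009]]
units [ 0.205 -0.038 -0.009]
```

View pics/w3.png

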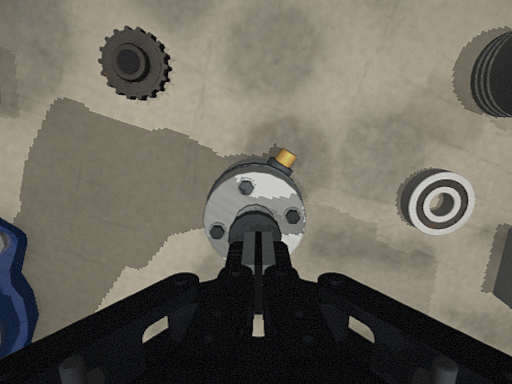

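The wrist view shows the fingertips over the round cap at about (255,225), and its extents fit (0.517, -0.047). Home is expected at TCP z 0.083.

```bash
python3 -m handwheel '0 0.1 -0.04 0 0; 0 0.05 0 0 0'; python3 -m handwheel '0 0.06 0 0 0'
```

```text
t: 6.4
ee_pos: [0.5172, -0.0478, 0.1022]
orientation: [0.702, 0.112, -0.693, 0.121]
force: [-0.1, 1.1, -0.5]
finger_gap: -0.0
t: 6.52
ee_pos: [0.5176, -0.0479, 0.0988]
orientation: [0.702, 0.112, -0.692, 0.121]
force: [-0.0, -0.2, -0.3]
finger_gap: -0.0001
```

```bash
python3 -m handwheel '0 0.06 0 0 0'; python3 go.py round .083
```

```text
t: 6.65
ee_pos: [0.5176, -0.048, 0.0953]
orientation: [0.703, 0.111, -0.692, 0.121]
force: [-0.8, 0.3, 2.7]
finger_gap: -0.0002
t 6.65 p [ 0.5176 -0.048   0.0953] f [-0.8  0.3  2.7] gap -0.0002
[[ 0.016  0.324 -0.946]
 [-0.011 -0.946 -0.324]
 [-1.     0.015 -0.012]]
units [ 0.204 -0.022  0.007]
```

```bash
python3 -m handwheel '0 0.06 0 0 0'; python3 -m handwheel '0 0.06 0 0 0'; python3 -m handwheel '0 0.04 0 0 0'
```

```text
t: 6.78
ee_pos: [0.5176, -0.048, 0.0916]
orientation: [0.703, 0.112, -0.692, 0.121]
force: [-1.1, -0.1, 2.2]
finger_gap: 0.0
t: 6.9
ee_pos: [0.5176, -0.048, 0.0879]
orientation: [0.703, 0.112, -0.692, 0.121]
force: [-2.0, 0.1, 2.5]
finger_gap: -0.0001
t: 7.02
ee_pos: [0.5176, -0.048, 0.0852]
orientation: [0.702, 0.112, -0.692, 0.121]
force: [-0.1, 1.1, 1.3]
finger_gap: -0.0005
```

```bash
python3 -m handwheel '0 0.015 0 0 0'; python3 -m handwheel '0 0.012 0 0 0'; python3 -m handwheel '0 0.008 0 0 0'
```

```text
t: 7.15
ee_pos: [0.5176, -0.048, 0.0841]
orientation: [0.702, 0.112, -0.693, 0.121]
force: [-1.4, 0.5, 2.1]
finger_gap: -0.0002
t: 7.28
ee_pos: [0.5176, -0.048, 0.0834]
orientation: [0.702, 0.112, -0.693, 0.121]
force: [-1.3, 0.7, 2.9]
finger_gap: -0.0001
t: 7.4
ee_pos: [0.5177, -0.0479, 0.083]
orientation: [0.702, 0.112, -0.692, 0.121]
force: [-3.3, 1.3, 9.9]
finger_gap: 0.0002
```

The force rose to 9.9 N at 0.083, so the cap is home. Lift and check.

```bash
python3 -m handwheel '0 -0.3 0 0 0; 0 -0.7 0 0 0; 0 -0.4 0 0 0; 0 0 0 0 0'; python3 - <<'E'
from plant import r
from h import *
n="scene"
c=r.calibration(n);p,d=r.capture(n);P=cloud(c,d)
for o,x,y,z in(("sq",.541,-.2995,.052),("rd",.517,-.047,.072),("ob",.5335,.2145,.076)):
    m=(d>0)&(abs(P[...,2]-z)<.006)&(np.hypot(P[...,0]-x,P[...,1]-y)<(.025))
    print(o,m.sum(),P[m].mean(0).round(4))
m=(d>0)&(P[...,2]>.078)&(P[...,2]<.1)&(np.hypot(P[...,0]-.517,P[...,1]+.047)<.02); print("above .078:",m.sum())
E
python3 go.py oblong .15
```

```text
t: 7.9
ee_pos: [0.5166, -0.0473, 0.1689]
orientation: [0.702, 0.111, -0.693, 0.121]
force: [0.5, -0.1, -0.1]
finger_gap: 0.0002
sq 68 [ 0.541  -0.2983  0.052 ]
rd 120 [ 0.5159 -0.0458  0.0716]
ob 203 [0.5322 0.2156 0.0747]
above .078: 0
t 7.95 p [ 0.5161 -0.0473  0.1679] f [ 0.2 -0.4  0.4] gap -0.0001
[[ 0.015  0.324 -0.946]
 [-0.011 -0.946 -0.324]
 [-1.     0.015 -0.01 ]]
units [ 0.256 -4.038 -1.686]
```

```bash
python3 - <<'E'
from plant import r
from h import *
for n in("scene","top"):
    c=r.calibration(n);p,d=r.capture(n);P=cloud(c,d)
    for z in(.1,.14):
        m=(d>0)&(P[...,2]>z)&(P[...,2]<.5)&(np.hypot(P[...,0]-.5335,P[...,1]-.2145)<.2)
        q=P[m]; 
        if len(q):
            k=np.argsort(np.hypot(q[:,0]-.5335,q[:,1]-.2145))[:3]; print(n,z,m.sum(),q[k].round(3).tolist())
E
python3 -m handwheel '0 0 -0.8 -0.34 0; 0 0 -0.8 -0.34 0; 0 0 -0.8 -0.34 0; 0 0 -0.8 -0.34 0; 0 0 -0.74 -0.3 0';python3 -m handwheel '0 0 0 0 0'; python3 go.py oblong .1
```

```text
scene 0.1 1279 [[0.42, 0.183, 0.101], [0.419, 0.182, 0.102], [0.419, 0.182, 0.1]]
top 0.1 369 [[0.426, 0.174, 0.101], [0.419, 0.183, 0.103], [0.419, 0.18, 0.102]]
t: 8.68
ee_pos: [0.5326, 0.2097, 0.1572]
orientation: [0.698, 0.107, -0.698, 0.118]
force: [0.6, 0.0, -0.3]
finger_gap: 0.0002
t: 8.8
ee_pos: [0.5314, 0.2146, 0.1555]
orientation: [-0.697, -0.11, 0.698, -0.12]
force: [-0.8, -0.1, 0.4]
finger_gap: 0.0
t 8.8 p [0.5314 0.2146 0.1555] f [-0.8 -0.1  0.4] gap 0.0
[[ 0.002  0.321 -0.947]
 [-0.014 -0.947 -0.321]
 [-1.     0.014  0.003]]
units [ 0.924  0.    -0.036]
```

```bash
python3 -m handwheel '0 0.45 0 -0.04 0; 0 0.4 0 0 0; 0 0 0 0 0'; python3 - <<'E'
from plant import r
from h import *
import cv2
n="wrist"
c=r.calibration(n);p,d=r.capture(n); cv2.imwrite("pics/w4.png",p[:,:,::-1]); P=cloud(c,d)
m=(d>0)&(abs(P[...,2]-.075)<.005)&(np.hypot(P[...,0]-.5335,P[...,1]-.2145)<.025)
print(m.sum(),P[m].mean(0).round(4),P[m].min(0).round(4),P[m].max(0).round(4))
E
python3 go.py oblong .086
```

```text
t: 9.18
ee_pos: [0.5324, 0.2127, 0.1002]
orientation: [-0.696, -0.109, 0.7, -0.121]
force: [0.0, -0.1, 0.9]
finger_gap: 0.0001
1184 [0.5385 0.2183 0.0743] [0.5231 0.2012 0.07  ] [0.5475 0.2304 0.0764]
t 9.22 p [0.5331 0.2129 0.1012] f [ 0.1 -0.6  0.3] gap 0.0001
[[-0.001  0.321 -0.947]
 [-0.017 -0.947 -0.321]
 [-1.     0.016  0.006]]
units [ 0.253 -0.027 -0.017]
```

View pics/w4.png

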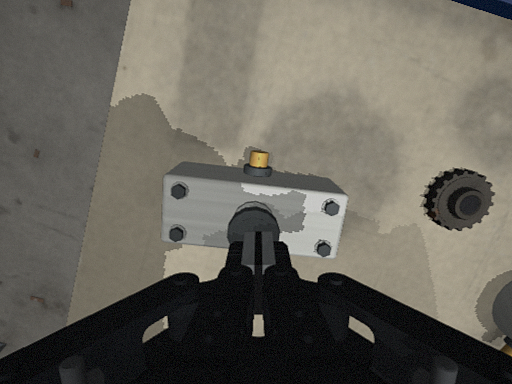

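The wrist view shows the fingertips over the oblong cap near (253,225), with about (0.533, 0.2155) as its centre. Home is expected at TCP z 0.073.

```bash
python3 -m handwheel '0 0.1 -0.04 -0.02 0; 0 0.06 0 0 0'; python3 -m handwheel '0 0.06 0 0 0'; python3 -m handwheel '0 0.05 0 0 0'
```

```text
t: 9.48
ee_pos: [0.5344, 0.2152, 0.0924]
orientation: [-0.697, -0.109, 0.698, -0.12]
force: [-1.0, -0.6, 0.5]
finger_gap: 0.0003
t: 9.6
ee_pos: [0.5347, 0.2151, 0.0891]
orientation: [-0.697, -0.109, 0.698, -0.12]
force: [0.1, -0.9, -0.0]
finger_gap: 0.0005
t: 9.72
ee_pos: [0.5347, 0.2151, 0.0861]
orientation: [-0.698, -0.109, 0.698, -0.12]
force: [-0.3, 0.8, -0.6]
finger_gap: 0.0002
```

```bash
python3 -m handwheel '0 0.06 0 0 0'; python3 -m handwheel '0 0.06 0 0 0'; python3 -m handwheel '0 0.05 0 0 0'
```

```text
t: 9.85
ee_pos: [0.5348, 0.2151, 0.0825]
orientation: [-0.698, -0.109, 0.698, -0.12]
force: [-0.4, -0.1, 2.8]
finger_gap: 0.0004
t: 9.98
ee_pos: [0.5348, 0.2151, 0.0789]
orientation: [-0.698, -0.109, 0.698, -0.12]
force: [-1.4, 0.5, 2.2]
finger_gap: 0.0
t: 10.1
ee_pos: [0.5348, 0.2151, 0.0757]
orientation: [-0.698, -0.109, 0.698, -0.12]
force: [-1.4, -0.3, 2.2]
finger_gap: 0.0
```

```bash
python3 -m handwheel '0 0.02 0 0 0'; python3 -m handwheel '0 0.015 0 0 0'; python3 -m handwheel '0 0.01 0 0 0'
```

```text
t: 10.22
ee_pos: [0.5348, 0.2151, 0.0744]
orientation: [-0.698, -0.109, 0.698, -0.12]
force: [-0.8, 0.2, 2.5]
finger_gap: -0.0002
t: 10.35
ee_pos: [0.5348, 0.2151, 0.0734]
orientation: [-0.698, -0.109, 0.698, -0.12]
force: [-1.0, 0.7, 2.2]
finger_gap: -0.0001
t: 10.48
ee_pos: [0.5348, 0.2151, 0.0731]
orientation: [-0.698, -0.109, 0.698, -0.12]
force: [-2.4, -1.1, 11.4]
finger_gap: 0.0001
```

Home, at 11 N. Lift clear and check all three.

```bash
python3 -m handwheel '0 -0.3 0 0 0; 0 -0.8 0 0 0; 0 -0.8 0 0 0; 0 -0.3 0 0 0; 0 0 0 0 0'; python3 - <<'E'
from plant import r
from h import *
import cv2
for n in("scene","top"):
    c=r.calibration(n);p,d=r.capture(n);P=cloud(c,d); cv2.imwrite(f"pics/{n}9.png",p[:,:,::-1])
    for o,x,y,z in(("sq",.541,-.2995,.052),("rd",.517,-.047,.072),("ob",.5335,.2145,.062)):
        m=(d>0)&(abs(P[...,2]-z)<.006)&(np.hypot(P[...,0]-x,P[...,1]-y)<.025)
        if m.any(): print(n,o,m.sum(),P[m].mean(0).round(4))
E
```

```text
t: 11.1
ee_pos: [0.5344, 0.2168, 0.2079]
orientation: [-0.697, -0.109, 0.698, -0.12]
force: [0.3, -0.4, -0.6]
finger_gap: 0.0001
scene sq 69 [ 0.541  -0.2982  0.0518]
scene rd 116 [ 0.5168 -0.0458  0.0714]
scene ob 201 [0.5323 0.2159 0.0619]
top sq 64 [ 0.5416 -0.3014  0.0517]
top rd 72 [ 0.5179 -0.0481  0.0716]
top ob 64 [0.5341 0.2136 0.0619]
```

View pics/scene9.png

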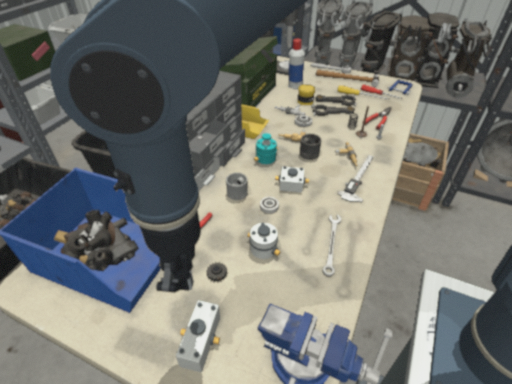

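The picture shows all three caps down, at (293,168), (264,230) and (198,326). The housings and the parts around them stand where they were, and the gripper is clear.

```bash
python3 -c "
from plant import r
print(r.hand_in())"
```

```text
the job is handed in; nothing more can be done
None
```

I pressed the three caps home with closed fingertips, in the order square, round, oblong, and handed the job in at about 11 s of the 53 s allowed. The hand-in gave no verdict.

- **Force:** Each cap slid down at about 2.5 N, then the force rose once it met its collar. The highest readings at the end of a move were about 13, 10 and 11 N, against the 35 N limit; force was not read within moves.
- **Cap heights:** In the last depth check the cap tops stood at about 52, 71.5 and 62 mm in both cameras. The expected heights are 52, 72 and 62 mm.
- **Position:** The caps' measured positions shifted by at most about 1 mm from the start. By eye, the bystanders in view were where they had been; I didn't measure them or the housings' tilt.

The gripper was clear at TCP z of about 0.21 m when I handed in. No check failed. The two cameras differ from each other by about 3 mm in y, as they did from the start.

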